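# Put the drained hole saws back on their spigots

### The arm

A 6-joint arm with a two-finger parallel gripper is mounted at the origin on a cart in front of the work surface, level with it; the furniture and walls round the work are solid. World frame = base frame: x ahead of the robot, y to its left, z up, the work surface at z = 0. Lengths are in m, angles in rad, forces in N, time in s.
With the tool pointing down it reaches from about 0.425 to 0.95 m from the base axis. Payload 14.7 kg.
Tool frame: the origin (TCP) lies at the very end of the fingers, on their centre line; the grasp point (between the pads) lies 19 mm behind it; z points along the fingers, y is the direction in which the jaws open and shut (so a half turn about z gives the same grasp; the last joint's range is limited). The gripper opens to 85 mm and grips with 20 to 120 N. Pads are 22 mm wide; open, the fingers measure 114 mm over their backs; the gripper's body (76 mm by 85 mm) begins 54 mm behind the grasp point. The pads swing forward as they close: fully open they stand 13 mm farther back than shut.
Start: joints at [-1.236, 0.48, 1.596, -0, 1.065, -0.047], TCP at [0.242, -0.603, 0.231] pointing down, gripper open.
Joint ranges: [-2.75, 2.75], [-0.82, 2.05], [0.23, 2.67], [-1.56, 4.7], [0.09, 2.69], [-2.92, 2.92]. Speed limits (rad/s): [1.89, 1.89, 2.39, 3.01, 3.01, 3.01].

### API

Orientations are given as a unit quaternion [w, x, y, z].
In Python, from plant import goto, move_l, move_j, gripper_open, close_gripper, sleep, solve_ik, snapshot, camera_info, IKError, finish_job, current_time, current_joint_positions, current_qvel, current_tau, current_tool_pos, current_orientation, current_ft_force, current_torque, current_opening gives the robot as it stands. Calls block until the motion is done:
- goto(position, orientation): joint-space move of the TCP to a pose.
- move_l(position, frame=None, max_speed=0.15, until_force=None): straight line of the TCP; frame=None keeps the orientation; max_speed is the mean speed in m/s. With until_force (N) it stops when the force on the tool has changed by that much, and returns True; else False.
- move_j(angles): joint-space move.
- gripper_open() and close_gripper(): open the fingers fully, or close them until they stop; the grip force is fixed at half the most.
- sleep(seconds).
- solve_ik(position, orientation): joint angles nearest the present ones, or None.
- snapshot(name): name is "scene" or "top" or "wrist"; returns the picture (480x640x3 uint8, red, green, blue); there is no depth.
- camera_info(name): a dict with "K" (3x3 intrinsics, pixels), "xyz" and "orientation" of the camera in the world. Camera axes: x right, y down, z forward; pixel columns grow to the right and rows downward; lengths in m; the calibration is good to about 2 mm. A picture is of the moment at which its call begins: read the wrist's pose just before it. camera_info takes no time and is no camera call; for the wrist camera it gives the pose at the moment of the call.
A pose or a line that the arm cannot do raises IKError and nothing moves.
- finish_job(): hands the job in, once; it reports no verdict.
Readings, each from a call of its own:
- current_time(): time.
- current_joint_positions(): joint angles.
- current_qvel(): joint speeds.
- current_tau(): joint torques, N m.
- current_tool_pos(): TCP position.
- current_orientation(): TCP orientation.
- current_ft_force(): force on the tool from outside, world axes, zero at the start.
- current_torque(): the same for the moment, N m.
- current_opening(): finger opening in m.
Only numpy, scipy, OpenCV 4.12 (cv2) and the standard library are available. Lean on these libraries where they do the work, as an engineer would, in place of code of your own. Each camera call takes 0.05 s, during which the arm holds its last target.

### The job

The four hole saws have drained after the tube-notching job: move the whole row from the drip tray to the storage rack, each saw teeth down over the spigot that is made for its size (largest saw on the thickest spigot and so on down to the smallest), fully home on the wood. Set them down, do not let them drop, and leave the oil can and the tape measure where they are.

Things in the scene. Friction and masses are not known exactly. Their poses are not given: they have to be found in the camera images.
- saw_60_center (a point): 60 mm hole saw: plain steel cup, mouth and teeth down, closed back up; outside 60 mm, bore 55 mm, 38 mm deep, 44 mm tall, about 220 g. Point: its centre, 22 mm above the teeth; z up its axis. Starts over a 6 mm pin (28 mm tall) in any of four places, 70 mm apart, in the steel drip tray: floor 6 mm, rim 9 mm above the bench. Grasp across the row: 14 to 40 mm between saws, rim 39 mm either side of the pins.
- saw_48_center (a point): 48 mm hole saw: plain steel cup, mouth and teeth down, closed back up; outside 48 mm, bore 43 mm, 38 mm deep, 44 mm tall, about 160 g. Point: its centre, 22 mm above the teeth; z up its axis. Starts over a 6 mm pin (28 mm tall) in any of four places, 70 mm apart, in the steel drip tray: floor 6 mm, rim 9 mm above the bench. Grasp across the row: 14 to 40 mm between saws, rim 39 mm either side of the pins.
- saw_35_center (a point): 35 mm hole saw: plain steel cup, mouth and teeth down, closed back up; outside 35 mm, bore 30 mm, 38 mm deep, 44 mm tall, about 100 g. Point: its centre, 22 mm above the teeth; z up its axis. Starts over a 6 mm pin (28 mm tall) in any of four places, 70 mm apart, in the steel drip tray: floor 6 mm, rim 9 mm above the bench. Grasp across the row: 14 to 40 mm between saws, rim 39 mm either side of the pins.
- saw_22_center (a point): 22 mm hole saw: plain steel cup, mouth and teeth down, closed back up; outside 22 mm, bore 17 mm, 38 mm deep, 44 mm tall, about 60 g. Point: its centre, 22 mm above the teeth; z up its axis. Starts over a 6 mm pin (28 mm tall) in any of four places, 70 mm apart, in the steel drip tray: floor 6 mm, rim 9 mm above the bench. Grasp across the row: 14 to 40 mm between saws, rim 39 mm either side of the pins.
- spigot_60: Place of the 60 mm saw: fixed aluminium spigot, 45 mm diameter, 24 mm tall, top chamfered, on a wooden foot 66 x 67 x 14 mm. Saw goes over it with 5 mm play all round, teeth resting on the wood. Origin: centre of the foot's underside; wood's top at z +14 mm, spigot's top at +38 mm; y along the row, x across. Feet stand 70 mm apart, in any order, in a grey channel lower than the wood.
- spigot_48: Place of the 48 mm saw: fixed aluminium spigot, 32 mm diameter, 24 mm tall, top chamfered, on a wooden foot 66 x 67 x 14 mm. Saw goes over it with 5.5 mm play all round, teeth resting on the wood. Origin: centre of the foot's underside; wood's top at z +14 mm, spigot's top at +38 mm; y along the row, x across. Feet stand 70 mm apart, in any order, in a grey channel lower than the wood.
- spigot_35: Place of the 35 mm saw: fixed aluminium spigot, 19 mm diameter, 24 mm tall, top chamfered, on a wooden foot 66 x 67 x 14 mm. Saw goes over it with 5.5 mm play all round, teeth resting on the wood. Origin: centre of the foot's underside; wood's top at z +14 mm, spigot's top at +38 mm; y along the row, x across. Feet stand 70 mm apart, in any order, in a grey channel lower than the wood.
- spigot_22: Place of the 22 mm saw: fixed aluminium spigot, 8 mm diameter, 24 mm tall, top chamfered, on a wooden foot 66 x 67 x 14 mm. Saw goes over it with 4.5 mm play all round, teeth resting on the wood. Origin: centre of the foot's underside; wood's top at z +14 mm, spigot's top at +38 mm; y along the row, x across. Feet stand 70 mm apart, in any order, in a grey channel lower than the wood.
- oil_can: Bystander, stays where it is: a dark green thumb oiler, 66 mm wide body, thin bent spout up to 172 mm. Origin: centre of its underside (the spout leans to its -y).
- tape_measure: Bystander, stays where it is: a pocket tape measure, 47 x 96 x 69 mm, standing on its edge. Origin: centre of its underside.
Not all that is in view belongs to the job. What is shaped like the part that bears saw_48_center but yellow is not meant. Leave any yellow look-alike of the part that bears saw_22_center alone.

How it is judged:
At the end, for the whole second after the job is handed in: Every hole saw stands on its own spigot's foot: axis within 10 mm of the spigot's axis, centre 36 mm (+/- 4 mm) above the foot's underside, upright within 0.1 rad, at rest and released (horizontal distance between saw_60_center and spigot_60 below 0.01 m and z of saw_60_center in the frame of spigot_60 between 0.032 and 0.04 m and angle between each of saw_60_center, saw_48_center, saw_35_center, saw_22_center's own z axis and vertical below 0.1 rad and linear speed of each of saw_60, saw_48, saw_35, saw_22 below 0.02 m/s and horizontal distance between saw_48_center and spigot_48 below 0.01 m and z of saw_48_center in the frame of spigot_48 between 0.032 and 0.04 m and horizontal distance between saw_35_center and spigot_35 below 0.01 m and z of saw_35_center in the frame of spigot_35 between 0.032 and 0.04 m and horizontal distance between saw_22_center and spigot_22 below 0.01 m and z of saw_22_center in the frame of spigot_22 between 0.032 and 0.04 m); the robot touches nothing.
It fails at once if a saw is let fall (more than about 3 cm) or thrown ((linear speed of saw_60 above 0.8 m/s and contact force between the fingers and saw_60 below 0.05 N) or (linear speed of saw_48 above 0.8 m/s and contact force between the fingers and saw_48 below 0.05 N) or (linear speed of saw_35 above 0.8 m/s and contact force between the fingers and saw_35 below 0.05 N) or (linear speed of saw_22 above 0.8 m/s and contact force between the fingers and saw_22 below 0.05 N)).
It fails at once if the oil can is pushed away or knocked over (distance of oil_can from where it was at the start of the episode above 0.03 m or angle between oil_can's own z axis and vertical above 0.3 rad).
It fails at once if the tape measure is pushed away or knocked over (distance of tape_measure from where it was at the start of the episode above 0.03 m or angle between tape_measure's own z axis and vertical above 0.3 rad).
It also fails if it takes over 99 s, if anything falls off the work surface, if the arm or the gripper's body presses on something with over 40 N, if the wrist force passes 120 N, or if a joint passes its speed limit or range.

## Working session

There is one attempt and no reset: what is moved stays moved. The work goes in short steps, each a Python script; the robot and the scene stay as the last script left them, time stands still between calls to the robot, and variables do not carry over. Pictures are saved under pics/ and viewed, and the job is handed in when it is done.

```bash
ls; mkdir -p pics; python3 - <<'E'
from plant import *
import cv2
for n in ["scene","top","wrist"]:
    im=snapshot(n); cv2.imwrite(f"pics/{n}0.png",im[:,:,::-1]); 
    c=camera_info(n); print(n,c)
print(current_time(),current_tool_pos(),current_orientation(),current_opening())
E
```

```text
pics
scene {'K': array([[487.81953257,   0.        , 325.78824018],
       [  0.        , 487.81953257, 242.80238319],
       [  0.        ,   0.        ,   1.        ]]), 'xyz': array([0.1679669 , 0.68560715, 0.76748806]), 'orientation': array([ 0.08684844, -0.21081829,  0.88295692, -0.41036578])}
top {'K': array([[549.88142618,   0.        , 332.27869697],
       [  0.        , 549.88142618, 236.75074751],
       [  0.        ,   0.        ,   1.        ]]), 'xyz': array([ 0.43063269, -0.0404765 ,  1.49630861]), 'orientation': array([ 0.01753645, -0.6992623 ,  0.71421304, -0.02498876])}
wrist {'K': array([[346.02382763,   0.        , 326.41018479],
       [  0.        , 346.02382763, 238.36900439],
       [  0.        ,   0.        ,   1.        ]]), 'xyz': array([ 0.30454426, -0.57808595,  0.37349063]), 'orientation': array([ 0.11078221,  0.82132702, -0.55446568, -0.07561109])}
0.15 [ 0.24211531 -0.60290188  0.23081045] [-4.56491428e-04  9.81836310e-01  1.89729406e-01 -6.28284850e-05] 0.0854709870263271
```

View pics/scene0.png

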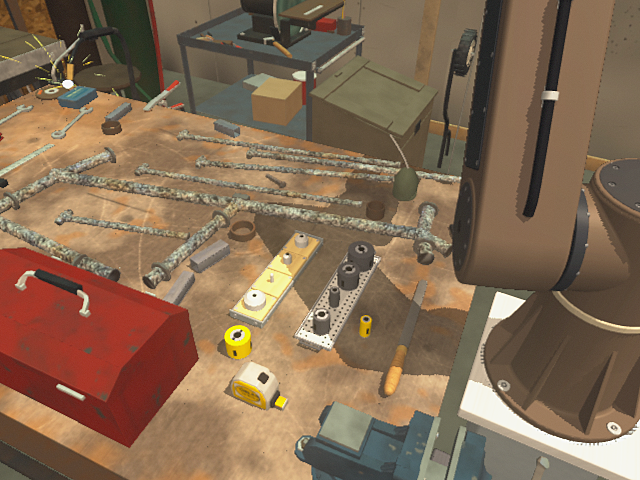

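View pics/top0.png

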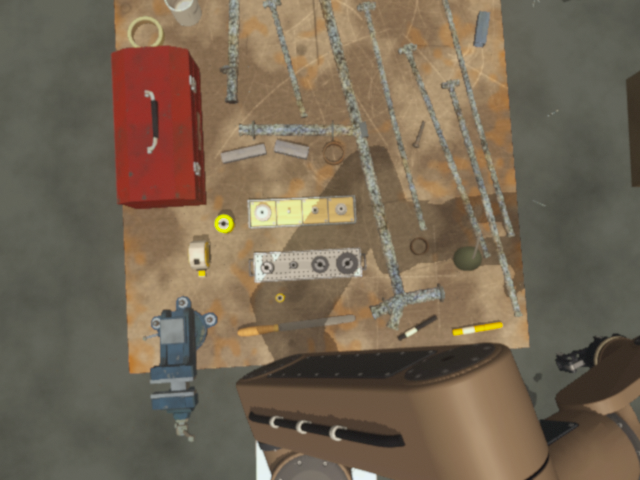

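View pics/wrist0.png

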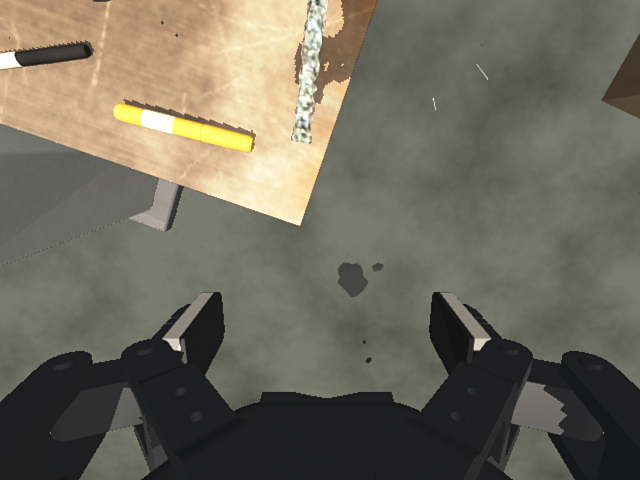

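```bash
python3 - <<'E'
import cv2
t=cv2.imread("pics/top0.png"); s=cv2.imread("pics/scene0.png")
cv2.imwrite("pics/topc.png",cv2.resize(t[185:310,180:380],(800,500),interpolation=cv2.INTER_CUBIC))
cv2.imwrite("pics/scenec.png",cv2.resize(s[225:415,215:435],(695,600),interpolation=cv2.INTER_CUBIC))
E
```

```text
(no output)
```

View pics/topc.png

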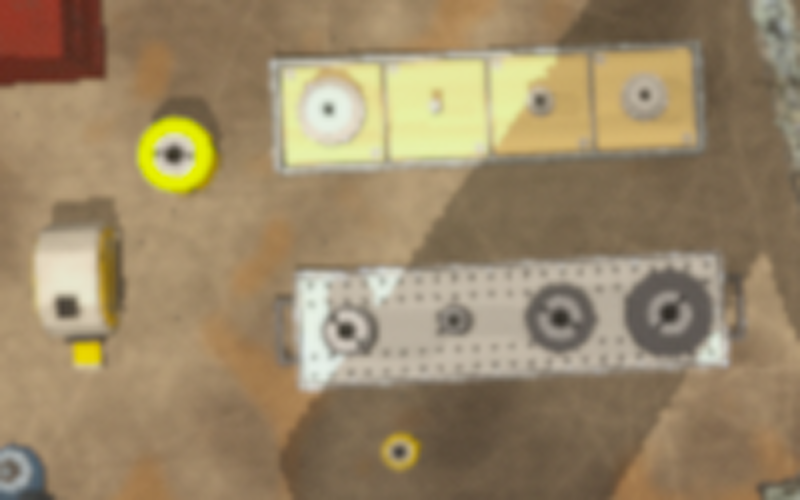

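View pics/scenec.png

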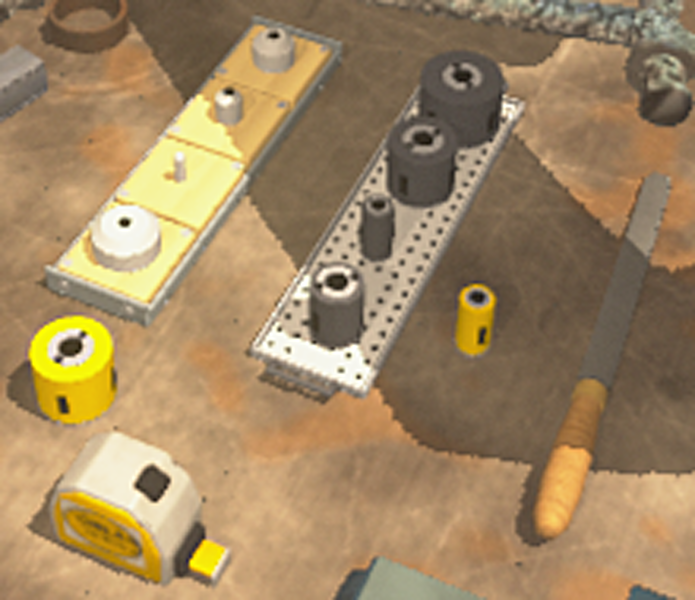

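Candidates in the top view: grey saws 35 (266,267), 22 (293,265), 48 (320,264) and 60 (347,263) sit in the tray. The yellow 48 look-alike is at (224,224) and the yellow 22 look-alike at (280,298); both are excluded. Spigots, left to right: 60 (262,212), 22 (289,210), 35 (315,210), 48 (341,209).

```bash
cat > h.py <<'E'
import numpy as np, cv2
from plant import *
from scipy.spatial.transform import Rotation as R
def rot(q): return R.from_quat(q,scalar_first=True)
def cast(ci,px,z):
    px=np.atleast_2d(px); d=np.c_[px,np.ones(len(px))]@np.linalg.inv(ci['K']).T
    d=rot(ci['orientation']).apply(d); c=np.array(ci['xyz'])
    return (c+d*((z-c[2])/d[:,2])[:,None])[:,:2]
def proj(ci,p):
    p=rot(ci['orientation']).inv().apply(np.atleast_2d(p)-ci['xyz']); p=p@np.array(ci['K']).T
    return p[:,:2]/p[:,2:]
def fitrow(p):  # pts in order, 70mm pitch
    a=np.arange(len(p))*.07; D=np.polyfit(a,p,1); return D[0]/np.linalg.norm(D[0]),p-np.outer(a,D[0])-D[1]
E
python3 - <<'E'
from h import *
ci=camera_info("top")
f=lambda c:np.array(c)/4.+[180-.375,185-.375]
S=cast(ci,f([(347,330),(455,320),(560,317),(669,313)]),.05)
P=cast(ci,f([(330,108),(435,101),(541,101),(644,95)]),.04)
print(S,P,fitrow(S),fitrow(P),np.linalg.norm(np.diff(S,axis=0),axis=1),np.linalg.norm(np.diff(P,axis=0),axis=1))
t=rot(current_orientation()); w=camera_info("wrist")
print(t.inv().apply(np.array(w['xyz'])-current_tool_pos()),(t.inv()*rot(w['orientation'])).as_matrix().round(3))
E
```

```text
[[ 0.44136779  0.11790529]
 [ 0.44640537  0.04702654]
 [ 0.44690117 -0.021898  ]
 [ 0.44799765 -0.09354247]] [[ 0.58893061  0.12818122]
 [ 0.59218292  0.05841529]
 [ 0.59074816 -0.0120172 ]
 [ 0.59336383 -0.08061074]] (array([ 0.02897449, -0.99958015]), array([[-1.24239734e-03,  4.22774856e-05],
       [ 1.75664173e-03, -5.09689297e-04],
       [ 2.13908564e-04,  8.92546137e-04],
       [-7.28152952e-04, -4.25134326e-04]])) (array([ 0.01702502, -0.99985506]), array([[-5.96035435e-04,  1.67823331e-04],
       [ 1.46978743e-03,  8.27280093e-05],
       [-1.15146856e-03, -6.68926013e-04],
       [ 2.77716561e-04,  4.18374672e-04]])) [0.07105754 0.06892633 0.07165285] [0.0698417  0.0704471  0.06864339]
[ 6.71871046e-02  9.83212322e-05 -1.42676976e-01] [[ 0.001 -0.964 -0.266]
 [ 1.     0.001 -0.   ]
 [ 0.    -0.266  0.964]]
```

```bash
cat >> h.py <<'E'
def ori(row):  # row: unit dir pointing to -y ; tool x = -row
    x=np.r_[-np.array(row),0]; z=np.array([0,0,-1.]); y=np.cross(z,x)
    q=R.from_matrix(np.c_[x,y,z]).as_quat(scalar_first=True); return q
E
python3 - <<'E'
from h import *
q=ori([.022,-.99976]); p=[.50,-.04,.30]
print(solve_ik(p,q))
goto(p,q); print(current_time(),current_tool_pos(),current_joint_positions())
im=snapshot("wrist"); cv2.imwrite("pics/w1.png",im[:,:,::-1])
E
```

```text
[-1.40273790e-01  2.00649060e-01  1.84106314e+00 -4.44089210e-16
  1.09988045e+00 -1.62273535e-01]
2.375 [ 0.50009996 -0.04071746  0.29991424] [-1.41511332e-01  2.00987291e-01  1.84084407e+00 -2.31266214e-04
  1.09978322e+00 -1.62223390e-01]
```

View pics/w1.png

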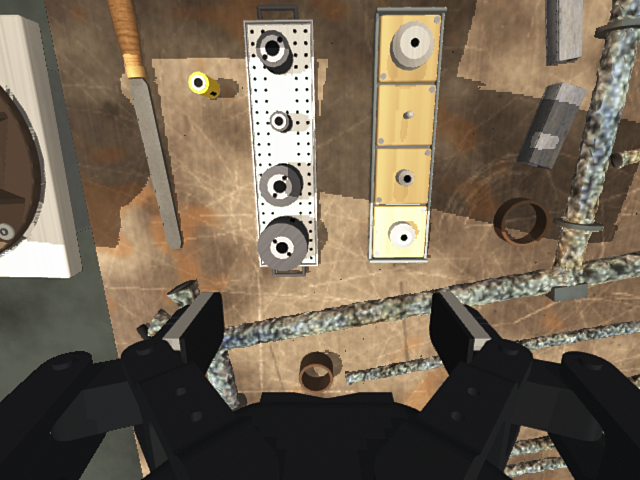

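The wrist view shows all four saws (271,49), (280,121), (280,186), (281,247) and the spigots (415,43), (407,115), (406,178), (403,235). Zooming in for exact centres.

```bash
python3 - <<'E'
import cv2
t=cv2.imread("pics/w1.png")
a=cv2.resize(t[15:275,240:325],None,fx=4,fy=4,interpolation=cv2.INTER_CUBIC)
b=cv2.resize(t[5:265,370:450],None,fx=4,fy=4,interpolation=cv2.INTER_CUBIC)
import numpy as np
cv2.imwrite("pics/c1.png",np.hstack([a[:520],a[520:]])[:, :680]); cv2.imwrite("pics/c2.png",np.hstack([b[:520],b[520:]]))
E
```

```text
(no output)
```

View pics/c1.png

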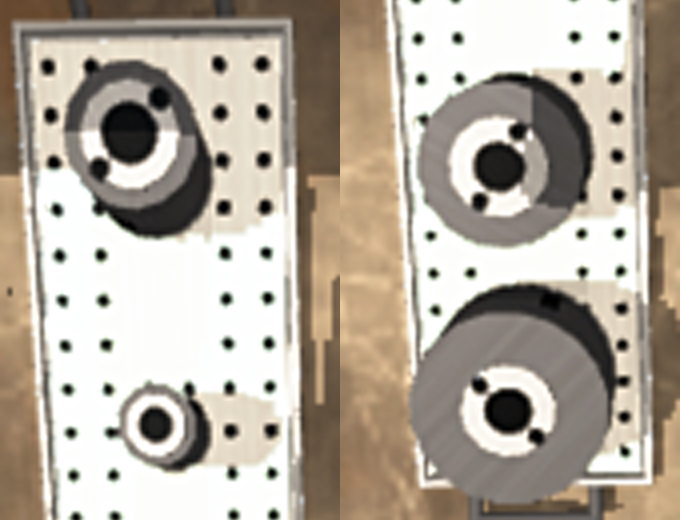

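View pics/c2.png

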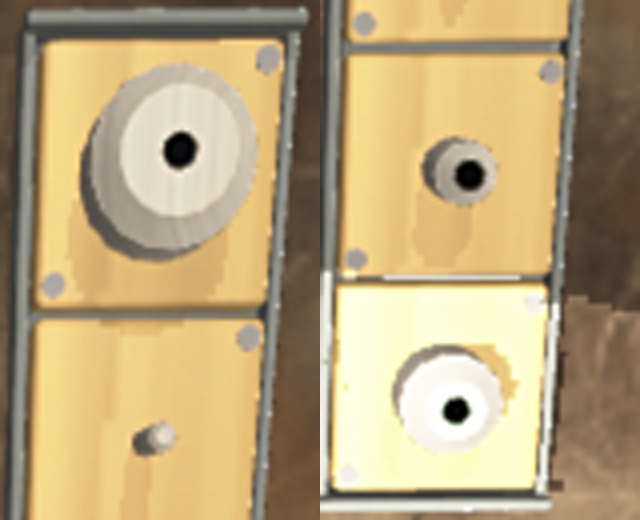

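```bash
python3 - <<'E'
from h import *
im=cv2.cvtColor(cv2.imread("pics/w1.png"),cv2.COLOR_BGR2GRAY); ci=camera_info("wrist")
g=lambda x,y,x0,y0:np.array([x/4+x0-.375,y/4+y0-.375])
S0=[g(130,132,240,15),g(155,425,240,15),g(498-340,165,240,145),g(508-340,410,240,145)]
P0=[g(180,150,370,5),g(158,437,370,5),g(470-320,174,370,135),g(456-320,410,370,135)]
def ref(p):
    x0,y0=(np.round(p)-6).astype(int); w=im[y0:y0+13,x0:x0+13].astype(float); w=np.clip(90-w,0,None)
    if w.sum()==0: return p
    n,l=cv2.connectedComponents((w>0).astype(np.uint8)); w[l!=l[6,6]]=0
    yy,xx=np.mgrid[:13,:13]; return np.array([(w*xx).sum()/w.sum()+x0,(w*yy).sum()/w.sum()+y0])
S1=np.array([ref(p) for p in S0]); P1=np.array([ref(p) if i!=1 else p for i,p in enumerate(P0)])
print((S1-S0).round(2).tolist(),(P1-P0).round(2).tolist())
S=cast(ci,S1,.05); P=cast(ci,P1,.042)
for X in (S,P):
    r,e=fitrow(X); print(X.round(4).tolist(),r.round(4),(e*1e3).round(1).tolist(),(np.linalg.norm(np.diff(X,axis=0),axis=1)*1e3).round(1))
# foot seams in z: width of rack wood 66mm
for z in (.012,.016,.02,.024):
    A=cast(ci,[g(340-320,150,370,135),g(560-320,163,370,135)],z); print(z,np.linalg.norm(A[1]-A[0]))
E
```

```text
[[-0.27, -0.1], [-0.02, -0.27], [0.24, 0.3], [-0.06, 0.12]] [[-0.14, -0.13], [0.0, 0.0], [-0.22, 0.19], [-0.07, 0.03]]
[[0.4408, 0.1193], [0.4464, 0.0486], [0.4465, -0.0217], [0.4481, -0.0938]] [ 0.0308 -0.9995] [[-1.3, -0.2], [2.0, 0.0], [-0.1, 0.7], [-0.6, -0.5]] [70.9 70.3 72.1]
[[0.5878, 0.1296], [0.5882, 0.0591], [0.5916, -0.0105], [0.5935, -0.0803]] [ 0.0293 -0.9996] [[0.6, 0.2], [-1.0, -0.3], [0.3, 0.0], [0.1, 0.1]] [70.4 69.7 69.9]
0.012 0.06784921130416435
0.016 0.06721884212260541
0.02 0.06658847294104635
0.024 0.0659581037594873
```

```bash
cat >> h.py <<'E'
Q=ori([.0295,-.99956])
SAW={35:[.4408,.1193],22:[.4464,.0486],48:[.4465,-.0217],60:[.4481,-.0938]}
SP={60:[.5878,.1296],22:[.5884,.0593],35:[.5916,-.0105],48:[.5935,-.0803]}
GZ={22:.016,35:.016,48:.014,60:.013}
def pick(k):
    x,y=SAW[k]; gz=GZ[k]
    goto([x,y,.11],Q); 
    hit=move_l([x,y,gz],max_speed=.1,until_force=10)
    print('hit',hit,current_tool_pos().round(4),current_ft_force().round(2))
    if hit: return False
    close_gripper(); print('closed',round(current_opening(),4),current_ft_force().round(2))
    move_l([x,y,gz+.075],max_speed=.1); sleep(.2)
    print('lifted',round(current_opening(),4),current_ft_force().round(2),round(current_time(),2))
    return abs(current_opening()-k*1e-3)<.004
def carry(k):
    x,y=SP[k]; move_l([x,y,GZ[k]+.075],max_speed=.15); print('over',current_tool_pos().round(4))
def place(k):
    x,y=SP[k]; gz=GZ[k]
    move_l([x,y,gz+.02],max_speed=.1)   # teeth at z=.026
    h=move_l([x,y,gz],max_speed=.03,until_force=5); sleep(.1)
    print('down',h,current_tool_pos().round(4),current_ft_force().round(2),'teeth z',round(current_tool_pos()[2]-gz+.006,4))
    return h
def release(k):
    gripper_open(); sleep(.1); p=current_tool_pos()
    move_l([p[0],p[1],.12],max_speed=.12); print('t',current_time())
E
python3 - <<'E'
from h import *
if pick(22):
    carry(22)
    im=snapshot("wrist"); cv2.imwrite("pics/w22.png",im[:,:,::-1])
E
```

```text
hit False [0.4468 0.0486 0.0164] [-0.18 -0.11 -0.48]
closed 0.0209 [-1.77  0.06  9.88]
lifted 0.0207 [-0.58  0.13 -0.96] 6.1
over [0.5874 0.0593 0.0908]
```

View pics/w22.png

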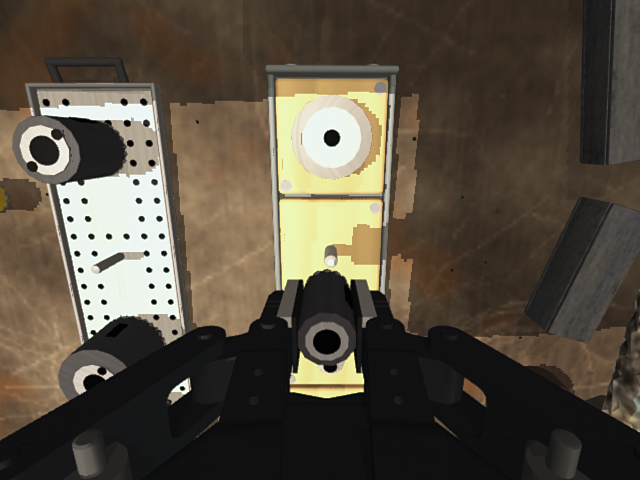

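```bash
python3 - <<'E'
from h import *
ci=camera_info("wrist"); x,y=SP[22]; t=current_tool_pos()
print(proj(ci,[[x,y,.042],[x,y,.018],[t[0],t[1],.125],[SP[60][0],SP[60][1],.042]]).round(1))
im=cv2.imread("pics/w22.png"); cv2.imwrite("pics/c3.png",cv2.resize(im[225:385,270:390],None,fx=4,fy=3.75,interpolation=cv2.INTER_CUBIC))
E
```

```text
[[328.1 262.1]
 [328.  249.9]
 [326.3 339.9]
 [331.2 136.9]]
```

View pics/c3.png

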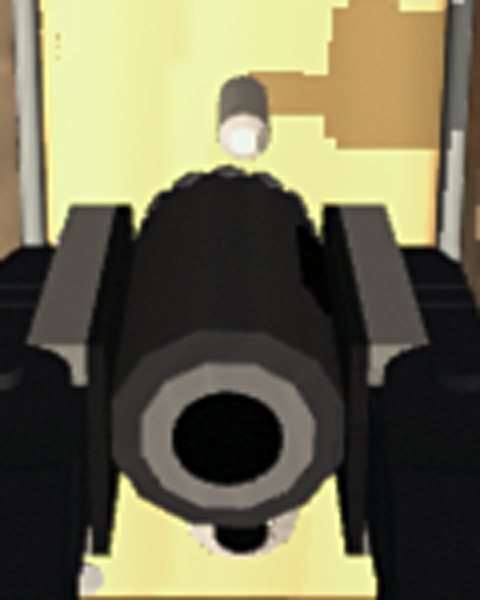

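The spigot top is seen at (330,261), against (328,262) predicted. The saw arbor hole is at (327,341), against (326,340). That is within about 1 mm, so I'm placing it with x shifted 1 mm.

```bash
sed -i 's/22:\[.5884,.0593\]/22:[.5894,.0593]/' h.py; python3 - <<'E'
from h import *
place(22)
E
```

```text
down True [0.59   0.0593 0.0283] [-1.07  0.68 12.43] teeth z 0.0183
```

```bash
python3 - <<'E'
from h import *
release(22)
im=snapshot("wrist"); cv2.imwrite("pics/w22b.png",im[:,:,::-1])
if pick(48):
    carry(48)
    im=snapshot("wrist"); cv2.imwrite("pics/w48.png",im[:,:,::-1])
    ci=camera_info("wrist"); x,y=SP[48]; t=current_tool_pos()
    print(proj(ci,[[x,y,.042],[x,y,.018],[t[0],t[1],.125]]).round(1))
E
```

```text
t 10.1167
hit False [ 0.4468 -0.0217  0.0144] [-0.28  0.34 -0.02]
closed 0.0471 [-2.84  0.23 15.53]
lifted 0.047 [-0.28 -0.12 -1.17] 13.52
over [ 0.5926 -0.08    0.0888]
[[327.9 263.8]
 [327.8 251.3]
 [326.3 342.9]]
```

View pics/w22b.png

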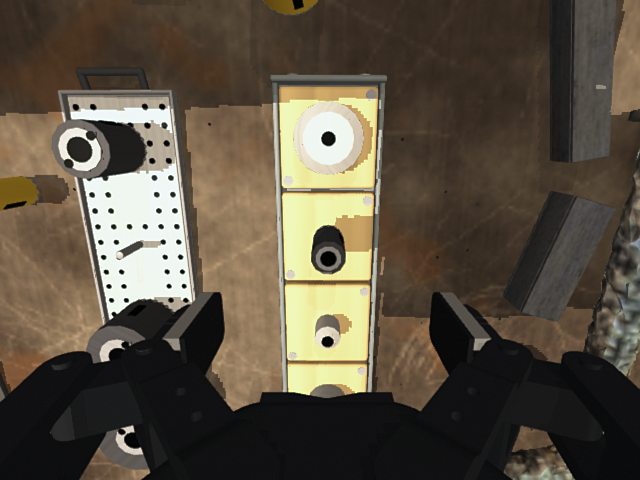

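View pics/w48.png

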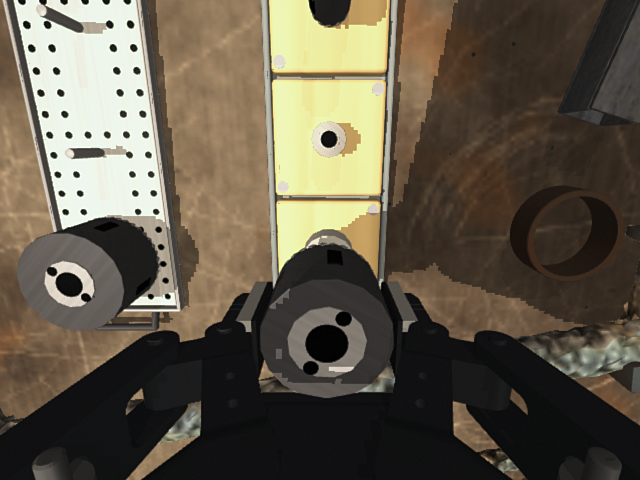

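The 22 saw stands on its peg at (328,250). The 48's arbor hole is at (326,343), exactly as predicted over the spigot, so I'm continuing.

```bash
python3 - <<'E'
from h import *
h=place(48); z=current_tool_pos()[2]-GZ[48]+.006
if h and abs(z-.018)<.004:
    release(48)
    im=snapshot("wrist"); cv2.imwrite("pics/w48b.png",im[:,:,::-1])
    if pick(35):
        carry(35)
        im=snapshot("wrist"); cv2.imwrite("pics/w35.png",im[:,:,::-1])
        ci=camera_info("wrist"); x,y=SP[35]; t=current_tool_pos()
        print(proj(ci,[[x,y,.042],[x,y,.018],[t[0],t[1],.125]]).round(1))
E
```

```text
down True [ 0.5943 -0.0804  0.0265] [ 0.04 -0.27  6.99] teeth z 0.0185
t 17.475
hit False [0.4411 0.1193 0.0164] [0.66 0.02 0.59]
closed 0.0341 [-2.21  0.16 12.9 ]
lifted 0.0338 [-0.14  0.49 -1.97] 21.23
over [ 0.5909 -0.01    0.091 ]
[[327.4 262.9]
 [327.3 250.6]
 [326.4 339.6]]
```

```bash
python3 - <<'E'
import cv2,numpy as np
a=cv2.imread("pics/w48b.png");b=cv2.imread("pics/w35.png")
cv2.imwrite("pics/p2.png",np.hstack([a[:,160:520],b[:,160:520]]))
E
```

```text
(no output)
```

View pics/p2.png

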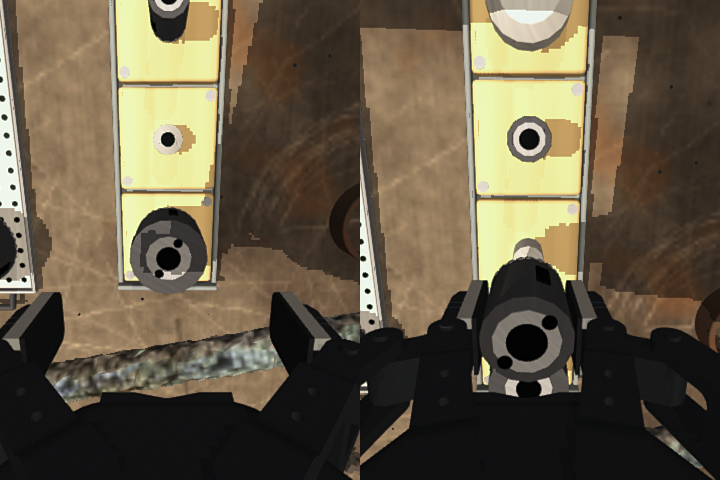

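The 48 saw is seated at (168,258 in the left panel). The 35's hole is at (326,342), against (326,340) predicted. I'm placing it and moving on to the 60.

```bash
python3 - <<'E'
from h import *
h=place(35); z=current_tool_pos()[2]-GZ[35]+.006
if h and abs(z-.018)<.004:
    release(35)
    if pick(60):
        carry(60)
        im=snapshot("wrist"); cv2.imwrite("pics/w60.png",im[:,:,::-1])
        ci=camera_info("wrist"); x,y=SP[60]; t=current_tool_pos()
        print(proj(ci,[[x,y,.042],[x,y,.018],[t[0],t[1],.125]]).round(1))
E
```

```text
down True [ 0.5922 -0.0106  0.0285] [-0.99  0.38  9.  ] teeth z 0.0185
t 25.5333
hit False [ 0.4485 -0.0938  0.0134] [-0.04 -0.33  0.71]
closed 0.0591 [-2.4   0.63 16.4 ]
lifted 0.059 [-0.08  0.47 -2.34] 28.84
over [0.5875 0.129  0.088 ]
[[326.9 262.8]
 [326.9 250.4]
 [326.3 344.4]]
```

View pics/w60.png

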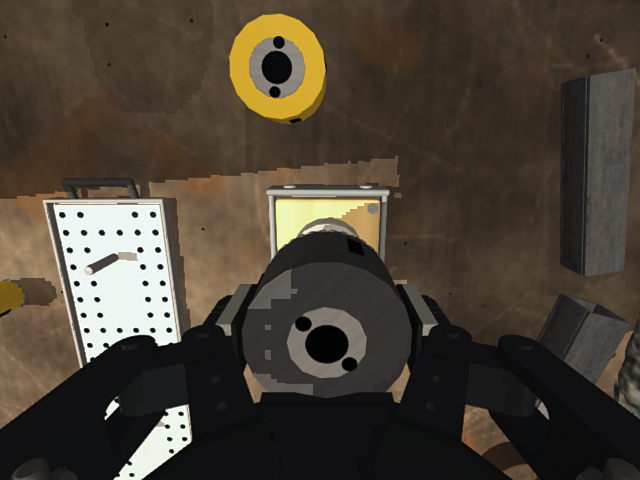

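The 60's hole is at (327,344), as predicted. Placing it.

```bash
python3 - <<'E'
from h import *
h=place(60); z=current_tool_pos()[2]-GZ[60]+.006
if h and abs(z-.018)<.004:
    release(60)
    p=[.5,-.04,.30]; move_l([.56,.1,.2]); goto(p,Q); sleep(.3)
    im=snapshot("wrist"); cv2.imwrite("pics/w9.png",im[:,:,::-1])
    ci=camera_info("wrist")
    for k in SP: print(k,proj(ci,[*SP[k],.062]).round(1),proj(ci,[*SP[k],.018]).round(1))
    im=snapshot("scene"); cv2.imwrite("pics/s9.png",im[:,:,::-1]); print(current_time())
    cv2.imwrite("pics/t9.png",snapshot("top")[:,:,::-1])
    a=cv2.imread("pics/w9.png"); cv2.imwrite("pics/c9.png",cv2.resize(a[0:270,240:600],None,fx=2.2,fy=2.2))
E
```

```text
down True [0.5885 0.1297 0.0255] [-0.45  0.34  5.06] teeth z 0.0185
t 33.425
60 [[421.3  38.7]] [[410.8  50.3]]
22 [[415.7 114.5]] [[406.3 117.5]]
35 [[411.3 182.3]] [[402.8 178.3]]
48 [[407.1 243.8]] [[399.3 234. ]]
35.3333
```

View pics/c9.png

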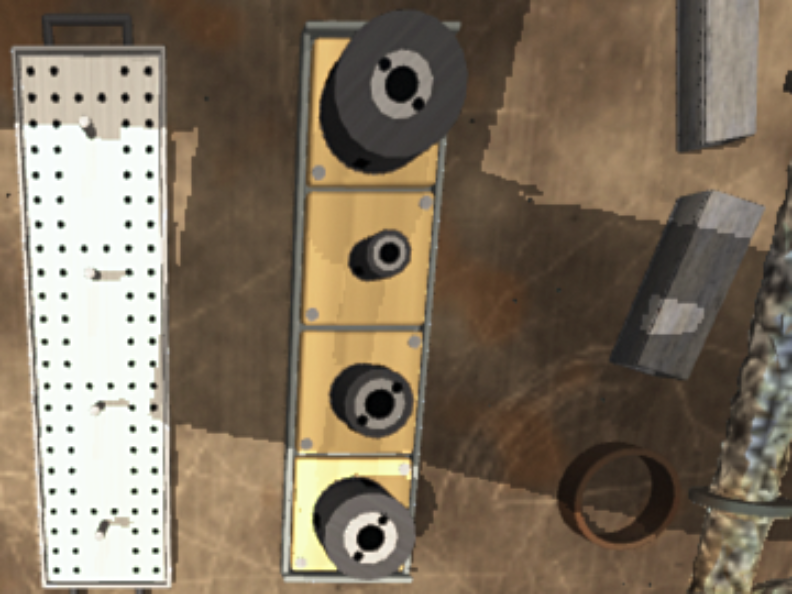

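View pics/s9.png

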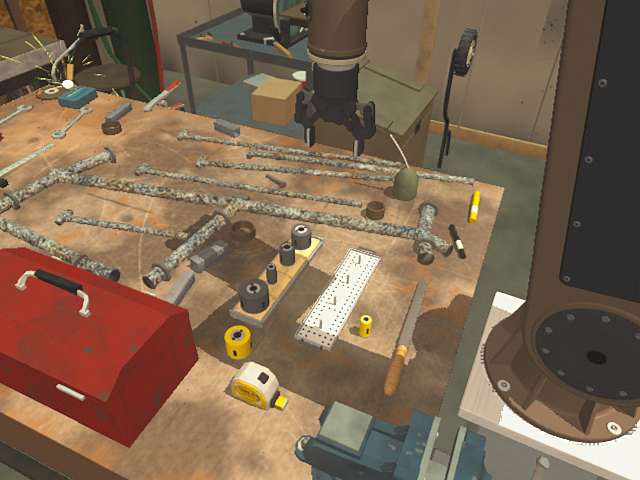

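All arbor holes are within about 1.5 px of the predicted seated positions. The oil can and tape measure look unmoved.

```bash
python3 -c "
from plant import *
finish_job(); print(current_time())"
```

```text
the job is handed in; nothing more can be done
the job is handed in; nothing more can be done
```

All four saws (22, 48, 35 and 60 mm, moved in that order) now stand teeth down on their own spigots. I handed the job in at about 35 s of the 99 s; the hand-in reports no verdict.

- **Seating:** each saw was lowered until it touched. The teeth stopped at z of about 18.3–18.5 mm, the same for all four and about 24 mm below the spigot tops, so all are on the wood.
- **Position:** in the last wrist picture every saw's centre hole was within about 1.5 px (1–2 mm) of where it should be over its spigot. All four saws look upright and the drip tray is empty.
- **Bystanders:** the oil can, the tape measure and both yellow look-alikes appear unmoved in the last scene picture. This is by eye; I did not measure them.
- **Force when gripping:** each time the gripper closed, the tool force rose briefly by about 10–16 N upward, well below the limits. No other check failed or disagreed.

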